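# Dock a reagent pack: heel under the hood, nose down, keeper shut

## Robot

A 6-joint arm with a two-finger parallel gripper is mounted at the origin on the work surface. World frame = base frame: x ahead of the robot, y to its left, z up, the work surface at z = 0. Lengths are in mm, angles in rad, forces in N, time in s.
With the tool pointing down it reaches from about 300 to 875 mm from the base axis. Payload 4.2 kg.
Tool frame: the origin (TCP) lies on the mounting face of the last link; the fingertips stand 173 mm ahead of it and the grasp point (between the pads) lies 155 mm ahead of it; z points along the fingers, y is the direction in which the jaws open and shut (so a half turn about z gives the same grasp; the last joint's range is limited). The gripper opens to 85 mm and grips with 20 to 120 N. Pads are 22 mm wide; open, the fingers measure 114 mm over their backs; the gripper's body (76 mm by 85 mm) begins 54 mm behind the grasp point. The pads swing forward as they close: fully open they stand 13 mm farther back than shut.
Start: joints at [-1.2, 0.32, 1.565, -0, 1.257, -0.02], TCP at [219.032, -531.646, 404.738] pointing down, gripper open.
Joint ranges: [-3.11, 3.11], [-0.84, 2.01], [0.21, 2.61], [-1.34, 4.49], [0.05, 2.63], [-2.56, 2.56]. Speed limits (rad/s): [2.57, 2.57, 3.14, 3.14, 3.14, 3.14].

## Interface

Orientations are given as a rotation vector (axis times angle).
In Python, from workcell import sensors, vision, ticket gives the robot as it stands.
- The arm moves only by the tool drive_tool, never from a script. Its argument "motion" is a list of rows, each a list of 2 entries, a list of its own where there are three numbers: the shift along the tool's x, y, z in m, then the turn about the tool's z in rad. In form: [[[dx, dy, dz], twist], ...]. A call has 1 to 5 rows; each row is the pose to reach, as a shift and turn from the pose measured when the call began, along the tool's axes at that moment; what a row does not reach only later rows make up. A row lasts 1/10 s, in which the tool goes at most 50 mm and 8.59 degrees, less where a joint would pass 70% of its speed; a pose out of reach is approached as far as the arm can. A call with a gripper value outside its range is refused whole. "gripper" is the opening, from -1 (shut) to 1 (fully open), set as the call begins (left out, the last holds). The fingers move at their own pace and stop on an object; "grip_force" is the grip in N (left out, the last holds). Time passes only in rows, so rows that repeat a pose let the fingers close. It gives the time, the measured TCP pose, the force and the opening at its end, in the units of the state.
- sensors.observe(): the state, without advancing time (a new reading comes with each control period).
- vision.get_image(name): name is "scene" or "top"; returns the picture (420x560x3 uint8, blue, green, red); there is no depth.
- vision.camera_info(name): a dict with "fx", "fy", "cx", "cy" (pixels), "R" (3x3) and "t" (3): a world point X has camera coordinates R X + t. Camera axes: x right, y down, z forward; pixel columns grow to the right and rows downward; lengths in mm; the calibration is good to about 2 mm. A picture is of the moment at which its call begins. camera_info takes no time and is no camera call.
- ticket.job_done(): hands the job in, once; it reports no verdict.
The state is a dict: "clock": time; "qpos": joint angles; "qvel": joint speeds; "joint_efforts": joint torques, N m; "ee_pos": TCP position; "ee_rot": TCP orientation; "force": force on the tool from outside, world axes, zero at the start; "wrist_torque": the same for the moment, N m; "gripper_width": finger opening in mm.
Only numpy, scipy, OpenCV 4.12 (cv2) and the standard library are available. Lean on these libraries where they do the work, as an engineer would, in place of code of your own. Each camera call takes 0.05 s, during which the arm holds its last target. There are 200 camera calls.

## Task

Load the loose stepped reagent pack into the free bay of the white dock, the same way round as the pack already sitting in the neighbouring bay: tilt it to get its low tail in under the hood and against the spring plate, then bring its nose down behind the front sill until it lies flat on the bay floor. Then swing that bay's keeper bar shut over the pack's front ledge until it clicks past its detent ball. Leave the other things on the bench where they stand.

Things in the scene. Friction and masses are not known exactly. Their poses are not given: they have to be found in the camera images.
- pack: Loose grey plastic pack, 0.2-0.4 kg, stepped: 130 long (x), 44 wide. Origin: centre of its underside; x runs nose to tail, z up. Nose ledge x=-65..-40, 70 high; body x=-40..0, 100 high, white cap (28 diameter, 12 high) on top at x=-20; low tail x=0..65, 34 high. Stands on the bench right or left of the dock, nose roughly to the robot. Grip the body across its width, above ledge height.
- bay (a point): Centre of the free bay's floor, 12 above the bench, in the white dock (fixed to the bench). x points from the front sill to the hood, y left, z up. Side walls inside at y=+-25, 50 high. A docked pack lies flat, pressed by the spring plate against the sill: its origin at x=-3, y=0, z=0 from here, same axes. Neighbour bay (pack in, keeper shut, all one solid piece with the dock): 105 to the left.
- sill (a point): Middle of the top of the free bay's front sill: a wall 50 high above the bay floor, 8 thick; its inner face is at x=-68, its outer face at x=-76 from bay. Same axes as bay.
- hood_edge (a point): Middle of the lower front edge of the hood, 58 above the bay floor, at x=+14 from bay. From there the hood (6 thick) runs rearwards, level on top with the rear housing, which closes the bay at x=+76 and ends at x=+150.
- heel_plate (a joint): Travel (m) of the sprung plate under the hood at the back of the free bay: 0 free, with its front face at x=+54 from bay, up to 0.016 rearwards; upright, 3 to 46 above the floor. Pushes forward with 1 N when free and 0.35 N more per mm. A docked pack holds it at about 0.008; while the nose comes down behind the sill the tail must press it to about 0.012.
- keeper (a joint): Free bay's keeper bar, angle about its upright pivot (rad): 0 shut (pointing to -y of the bay, stopped), 1.57 pointing to the operator (-x), 2.7 at most, on towards +y. Stays where left (0.03 N m friction). In the last 0.25 rad it rides over a sprung ball (2 proud of the bar's underside, 76 from the pivot), about 5 N at the knob; under 0.04 rad the ball has popped up in front and holds it.
- pivot (a point): On the keeper's pivot axis at the height of the bar's underside, 73 above the bay floor, 3 above a docked pack's ledge; at x=-55, y=+38 from bay, with the dock's axes. Steel bar 8 wide, 10 high, 92 long; hub radius 9, 13 high.
- keeper_knob (a point): Centre of the round upright black finger knob at the keeper's free end, 92 from the pivot axis: 16 diameter, 36 high from the bar's underside (this point 18 above that). The bar swings by pushing its side or the knob. When shut the knob is beyond the dock's right side wall, which ends at y=-50 from bay; the catch block under the bar there (y=-33..-47) is 69 high above the bay floor.
- control_pack: Bystander: grey plastic block pack with two white caps, 70 x 44 x 82 high, no step. Leave it.
- tube_rack: Bystander: white rack of capped blood tubes, 62 x 164 x 98 high. Leave it.
- slide_box: Bystander: wooden slide box, 90 x 80 x 34 high. Leave it.
- stain_bottle: Bystander: amber bottle, 64 diameter, 130 high. Leave it.
- mug: Bystander: white mug, 80 diameter, 95 high. Leave it.
- stamp: Bystander: office hand stamp, 60 x 28 x 58 high. Leave it.
- calculator: Bystander: grey desk calculator, 150 x 104 x 22 high. Leave it.
Not all that is in view belongs to the job. What is shaped like the pack but green or purple is not meant.

How it is judged:
By the outcome, as a careful person would: the job done as asked, in the order asked, and still so for the second after the job is handed in, with the robot touching nothing.
It also fails if it takes over 69 s, if anything falls off the work surface, if the arm or the gripper's body presses on something with over 40 N, if the wrist force passes 120 N, or if a joint passes its speed limit or range.

## Working session

There is one attempt and no reset: what is moved stays moved. The work goes in short steps, Python scripts to look and compute and a tool call to move; the robot and the scene stay as the last step left them, time stands still between calls to the robot, and variables do not carry over. Pictures are saved under pics/ and viewed, about 8 in all and at most 12, crops included, and the job is handed in when it is done.

Besides the shell and the picture viewer there is one more tool, called after ">>>" in YAML: its name, and indented under it one key for each argument. drive_tool: Moves the arm, as the interface text tells. Its arguments: {"type":"object","properties":{"motion":{"type":"array","items":{"type":"array"}},"gripper":{"type":"number"},"grip_force":{"type":"number"}},"required":["motion"]}

```bash
mkdir -p pics; ls
python3 - <<'E'
from workcell import sensors, vision
import cv2
for n in ("scene","top"):
    im=vision.get_image(n); cv2.imwrite(f"pics/{n}0.png",im)
    i=vision.camera_info(n); print(n,{k:(v.tolist() if hasattr(v,'tolist') else v) for k,v in i.items()})
a=cv2.imread("pics/scene0.png");b=cv2.imread("pics/top0.png")
cv2.imwrite("pics/s0big.png",cv2.resize(a,(800,600),interpolation=cv2.INTER_CUBIC))
cv2.imwrite("pics/t0big.png",cv2.resize(b,(800,600),interpolation=cv2.INTER_CUBIC))
print(sensors.observe())
E
```

```text
pics
scene {'fx': 474.73916245653237, 'fy': 474.73916245653237, 'cx': 276.90130289270786, 'cy': 207.5298717906507, 'R': [[-0.8043403568288957, 0.5941605908518467, 0.0031277236049947863], [0.3488746502895587, 0.4765343678316072, -0.8069705537754576], [-0.48096056882212584, -0.6479877996952679, -0.5905833918121828]], 't': [362.7107462758539, -92.24919321063196, 1616.0996392128422]}
top {'fx': 438.80178301205785, 'fy': 438.80178301205785, 'cx': 285.3728463391367, 'cy': 200.64785070226202, 'R': [[0.02835482385797705, -0.9995592094699839, 0.00879719999342103], [-0.9809281089099197, -0.02951714267037274, -0.19211658814112342], [0.1922915731757174, -0.0031819887363117075, -0.9813326784700946]], 't': [-11.39678623358231, 464.22643551437017, 1439.0023359781535]}
{'clock': 0.1, 'qpos': array([-1.20001251e+00,  3.20258966e-01,  1.56553144e+00,  1.23786837e-05,
        1.25738158e+00, -2.00145792e-02]), 'qvel': array([ 0.00119282, -0.00111298, -0.00218615,  0.00051515,  0.00038657,
        0.00021293]), 'joint_efforts': array([-6.73546383e-04, -4.16409016e+01, -2.34705108e+01, -2.32321690e-04,
        4.87441459e-03, -1.47724052e-05]), 'ee_pos': array([ 218.979504  , -531.52702226,  403.95823786]), 'ee_rot': array([-3.08028251e+00, -6.09657598e-01,  4.14453869e-04]), 'force': array([ 0.00229179, -0.27815036,  0.27226833]), 'wrist_torque': array([ 0.02357015, -0.02953171,  0.05558712]), 'gripper_width': 85.06710010813735}
```

View pics/s0big.png

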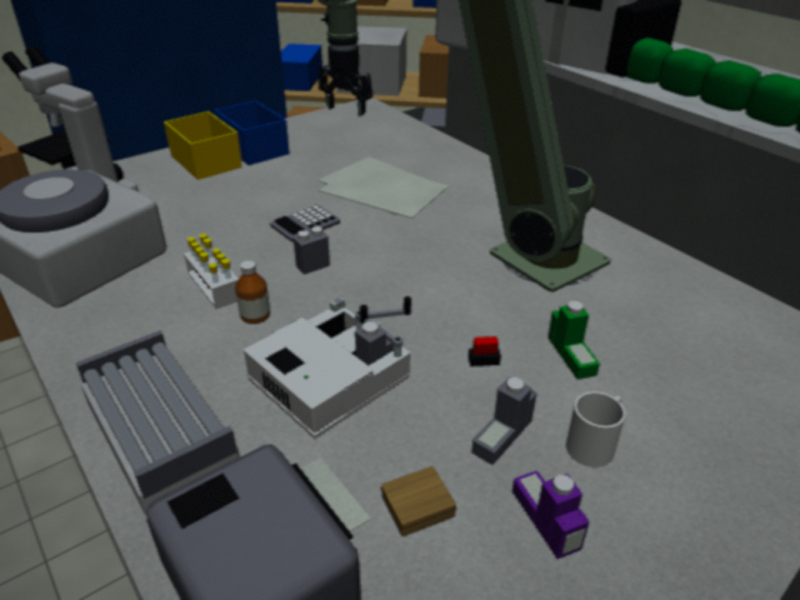

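View pics/t0big.png

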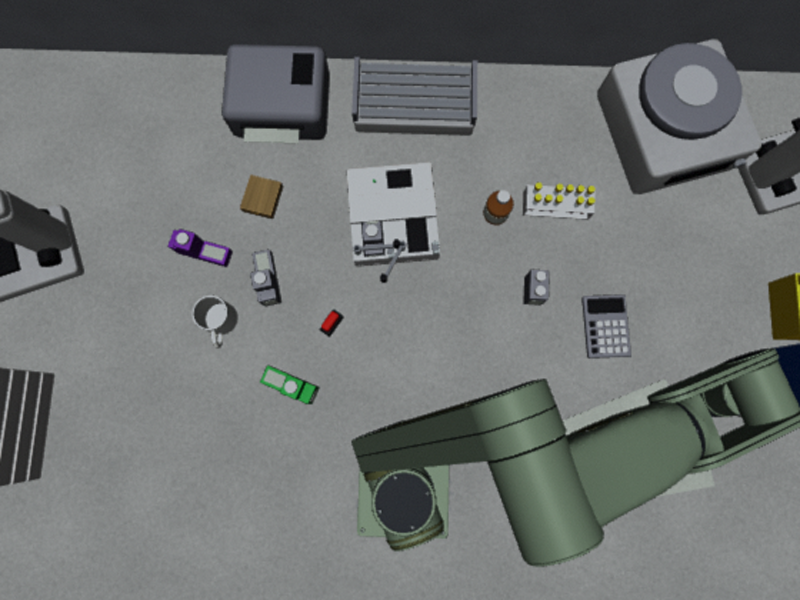

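Run:
```python
import cv2,numpy as np
def crop(im,x,y,w,h,s):
    c=cv2.resize(im[y:y+h,x:x+w],None,fx=s,fy=s,interpolation=cv2.INTER_CUBIC)
    c=cv2.convertScaleAbs(c,alpha=1.3)
    for k in range(0,w,10): cv2.putText(c,str(x+k),(k*s,9),0,.33,(0,255,255),1); c[::4,k*s]=(0,200,200)
    for k in range(0,h,10): cv2.putText(c,str(y+k),(0,k*s+4),0,.33,(0,255,255),1); c[k*s,::4]=(0,200,200)
    return c
a=cv2.imread("pics/scene0.png");b=cv2.imread("pics/top0.png")
cv2.imwrite("pics/A.png",np.hstack([crop(b,238,112,75,90,6),crop(b,165,145,50,90,6)]))
cv2.imwrite("pics/B.png",np.hstack([crop(a,165,200,125,106,5)[:,:],crop(a,325,255,31*2,106,5)[:,:][:, :310]])[:, :] )
print(cv2.imread("pics/B.png").shape)
c=cv2.imread("pics/B.png"); cv2.imwrite("pics/B.png",cv2.resize(c,(800,int(c.shape[0]*800/c.shape[1])),interpolation=cv2.INTER_AREA))
```

```text
(530, 935, 3)
```

View pics/A.png

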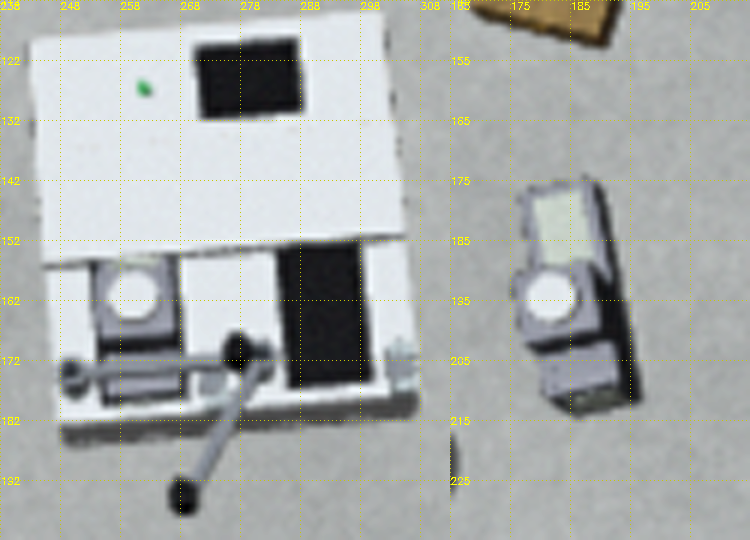

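View pics/B.png

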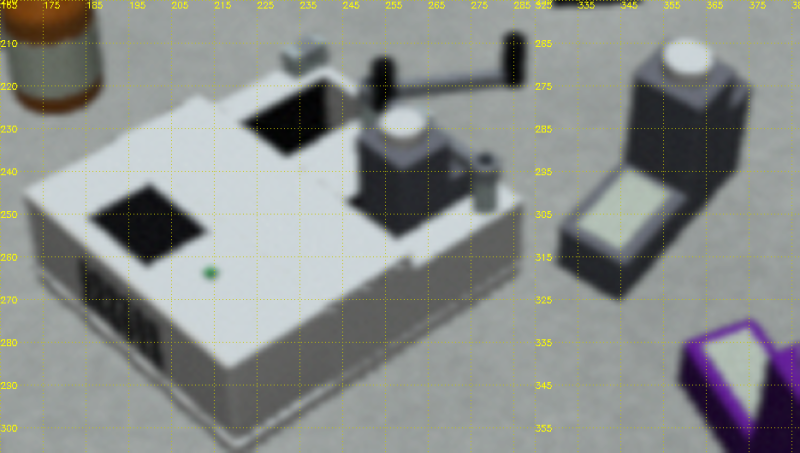

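```bash
cat > h.py <<'E'
import numpy as np
from workcell import vision
from scipy.optimize import least_squares
from scipy.spatial.transform import Rotation as Ro
CI={n:vision.camera_info(n) for n in("top","scene")}
def proj(n,X):
    c=CI[n];p=np.asarray(c["R"])@np.asarray(X,float)+np.asarray(c["t"])
    return np.array([c["fx"]*p[0]/p[2]+c["cx"],c["fy"]*p[1]/p[2]+c["cy"]])
def W(p,X):
    c,s=np.cos(p[2]),np.sin(p[2]);return np.array([p[0]+c*X[0]-s*X[1],p[1]+s*X[0]+c*X[1],X[2]])
def fit(obs,p0,zoff=0):
    f=lambda p:np.concatenate([proj(n,W(p,(x,y,z+zoff)))-uv for n,(x,y,z),uv in obs])
    r=least_squares(f,p0,loss='soft_l1',x_scale=[100,100,1]);return r.x,r.fun.reshape(-1,2)
E
python3 - <<'E'
from h import *
np.set_printoptions(precision=3,suppress=True)
T,S="top","scene"
d=[(T,(14,155,76),(245.5,156.3)),(T,(14,-50,76),(305.2,151)),(T,(150,-50,76),(301.8,114)),(T,(150,155,76),(243,118.3)),
(T,(-76,155,62),(247.7,182.8)),(T,(-76,-50,62),(307.2,177.8)),
(S,(150,-50,76),(218.3,286)),(S,(150,155,76),(170.8,244.4)),(S,(-76,-50,62),(286.6,247.5))]
p,r=fit(d,[650,-50,0]);print("dock",p);print(r)
k=[(T,(-20,0,112),(181.7,194.5)),(T,(65,22,34),(178.3,177)),(T,(65,-22,34),(188.7,175.2)),(T,(-65,22,70),(181.3,210.8)),(T,(-65,-22,70),(192.8,208.8)),
(T,(0,22,100),(175.8,190.3)),(T,(-40,-22,100),(189.7,200.8)),
(S,(-20,0,112),(360.8,267.9)),(S,(65,-22,34),(330.4,308.3)),(S,(65,22,34),(345.3,319.3)),(S,(0,22,100),(363.6,280)),(S,(0,-22,100),(348.4,271.4))]
q,r2=fit(k,[500,250,0]);print("pack",q);print(r2)
# keeper
f=lambda a:np.concatenate([proj(T,W(p,(-55-92*np.sin(a[0]),38-92*np.cos(a[0]),121)))-(268.5,193.5)])
print("keeper",least_squares(f,[2.0]).x,f(least_squares(f,[2.0]).x))
print("pivot",W(p,(-55,38,85)),proj(T,W(p,(-55,38,98))))
E
```

```text
dock [609.558 -12.297   0.1  ]
[[ -0.648  -0.408]
 [  0.176   0.886]
 [  0.412   0.071]
 [ -0.278  -0.408]
 [ -1.07   -0.046]
 [  0.09    0.857]
 [-48.85  -43.684]
 [ 45.586  40.197]
 [-48.619 -35.604]]
pack [479.873 344.506   0.251]
[[-0.639  0.253]
 [-2.833  0.159]
 [-0.6   -0.754]
 [-1.557  1.015]
 [ 0.088  0.137]
 [-1.657  0.797]
 [-0.038 -0.86 ]
 [-0.637 -0.483]
 [-0.83  -1.205]
 [ 0.206 -2.976]
 [-0.262  0.095]
 [-1.331  0.208]]
keeper [2.107] [-0.534  1.082]
pivot [551.044  20.031  85.   ] [280.85  171.653]
```

Run:
```python
from h import *
np.set_printoptions(precision=3,suppress=True)
T,S="top","scene"
d=[(T,(14,155,76),(245.5,156.3)),(T,(14,-50,76),(305.2,151)),(T,(150,-50,76),(301.8,114)),(T,(150,155,76),(243,118.3)),
(T,(-76,155,62),(247.7,182.8)),(T,(-76,-50,62),(307.2,177.8)),
(S,(150,155,76),(218.3,286)),(S,(150,-50,76),(170.8,244.4)),(S,(-76,155,62),(286.6,247.5))]
p,r=fit(d,[650,-50,0]);print("dock",p);print(r)
```

```text
dock [611.023 -11.662   0.118]
[[-0.839 -0.03 ]
 [-0.101  0.216]
 [-0.57  -0.525]
 [-1.182  0.01 ]
 [-0.778  0.302]
 [ 0.291  0.14 ]
 [-0.655 -0.946]
 [-1.486 -1.085]
 [ 0.229 -1.157]]
```

```bash
cat >> h.py <<'E'
from workcell import sensors
def go(xyz,yaw=None):
    """shift in tool axes (m) and twist to bring the GRASP point to xyz with jaw axis (tool y) at yaw+90deg"""
    s=sensors.observe();R=Ro.from_rotvec(s["ee_rot"]).as_matrix()
    g=s["ee_pos"]+155*R[:,2]
    d=R.T@(np.asarray(xyz)-g)/1000
    tx=np.arctan2(R[1,0],R[0,0])          # world heading of tool x
    tw=None
    if yaw is not None:
        a=(tx-yaw+np.pi/2)%np.pi-np.pi/2   # tool z down: +twist lowers heading
        tw=a
    print("clock %.2f grasp %s toolx %.3f w %.1f F %s | shift %s twist %s"%(s["clock"],np.round(g,1),tx,s["gripper_width"],np.round(s["force"],1),np.round(d,4),None if tw is None else round(tw,4)), "z-axis",np.round(R[:,2],3))
E
python3 - <<'E'
from h import *
np.set_printoptions(precision=3,suppress=True)
T,S="top","scene"
d=[(T,(14,155,76),(245.5,156.3)),(T,(14,-50,76),(305.2,151)),(T,(150,-50,76),(301.8,114)),(T,(150,155,76),(243,118.3)),
(T,(-76,155,62),(247.7,182.8)),(T,(-76,-50,62),(307.2,177.8)),
(S,(150,155,76),(218.3,286)),(S,(150,-50,76),(170.8,244.4)),(S,(-76,155,62),(286.6,247.5))]
sh=lambda o:[(n,x,np.array(u)-.42) for n,x,u in o]
p,r=fit(sh(d),[650,-50,0]);print("dock",p);print(r)
k=[(T,(-20,0,112),(181.7,194.5)),(T,(65,22,34),(178.3,177)),(T,(65,-22,34),(188.7,175.2)),(T,(-65,22,70),(181.3,210.8)),(T,(-65,-22,70),(192.8,208.8)),
(T,(0,22,100),(175.8,190.3)),(T,(-40,-22,100),(189.7,200.8)),
(S,(-20,0,112),(360.8,267.9)),(S,(65,-22,34),(330.4,308.3)),(S,(65,22,34),(345.3,319.3)),(S,(0,22,100),(363.6,280)),(S,(0,-22,100),(348.4,271.4))]
q,r2=fit(sh(k),[500,250,0]);print("pack",q);print(r2)
g=W(q,(-20,0,250));print(g);go(g,q[2])
print(sensors.observe()["qpos"])
E
```

```text
dock [612.116 -11.088   0.117]
[[-0.573  0.03 ]
 [ 0.162  0.335]
 [-0.265 -0.4  ]
 [-0.874  0.078]
 [-0.539  0.359]
 [ 0.527  0.257]
 [-0.604 -0.184]
 [-1.368 -0.422]
 [ 0.429 -0.419]]
pack [480.719 344.512   0.245]
[[-0.241  0.425]
 [-2.284  0.277]
 [-0.038 -0.559]
 [-1.25   1.168]
 [ 0.408  0.372]
 [-1.227  0.922]
 [ 0.329 -0.638]
 [-0.429  0.111]
 [-0.793 -0.741]
 [ 0.171 -2.438]
 [-0.136  0.706]
 [-1.142  0.746]]
[461.314 339.67  250.   ]
clock 0.10 grasp [ 218.9 -531.3  249. ] toolx 0.391 w 85.1 F [ 0.  -0.3  0.3] | shift [ 0.556 -0.713  0.   ] twist 0.1463 z-axis [-0.001  0.001 -1.   ]
[-1.2    0.32   1.566  0.     1.257 -0.02 ]
```

>>> drive_tool:
  motion:
    - [[0.031,-0.039,0],0.15]
    - [[0.062,-0.079,0],0.15]
    - [[0.092,-0.118,0],0.15]
    - [[0.123,-0.158,0],0.15]
    - [[0.154,-0.197,0],0.15]
  gripper: 1

```text
clock: 0.6
ee_pos: [286.1, -289.2, 404.0]
ee_rot: [-3.117, -0.375, 0.001]
force: [1.0, 0.2, 0.6]
gripper_width: 85.4
```

```bash
python3 -c "
from h import *
go([461.3,339.7,250],.245);print(sensors.observe()['qpos'])"
```

```text
clock 0.60 grasp [ 286.  -288.8  249. ] toolx 0.240 w 85.4 F [1.  0.2 0.6] | shift [ 3.195e-01 -5.689e-01  1.000e-04] twist -0.0053 z-axis [-0.001  0.002 -1.   ]
[-8.19347993e-01  5.24738241e-02  1.90983480e+00  9.91347975e-04
  1.18122151e+00  5.11360828e-01]
```

>>> drive_tool:
  motion:
    - [[0.022,-0.038,0],0]
    - [[0.044,-0.076,0],0]
    - [[0.066,-0.114,0],0]
    - [[0.088,-0.152,0],0]
    - [[0.107,-0.19,0],0]

```text
clock: 1.1
ee_pos: [344.9, -77.4, 404.3]
ee_rot: [-3.117, -0.375, 0.0]
force: [0.4, -0.2, -0.4]
gripper_width: 85.4
```

>>> drive_tool:
  motion:
    - [[0.022,-0.038,0],0]
    - [[0.044,-0.076,0],0]
    - [[0.066,-0.114,0],0]
    - [[0.088,-0.152,0],0]
    - [[0.107,-0.19,0],0]

```text
clock: 1.6
ee_pos: [403.8, 134.6, 404.6]
ee_rot: [-3.117, -0.376, 0.0]
force: [0.6, -0.6, 0.1]
gripper_width: 85.5
```

>>> drive_tool:
  motion:
    - [[0.022,-0.038,0],0]
    - [[0.044,-0.076,0],0]
    - [[0.066,-0.114,0],0]
    - [[0.088,-0.152,0],0]
    - [[0.106,-0.189,0],0]

```text
clock: 2.1
ee_pos: [462.1, 345.4, 404.3]
ee_rot: [-3.117, -0.377, 0.001]
force: [0.8, -0.5, 0.7]
gripper_width: 85.8
```

```bash
python3 -c "
from h import *
go([461.3,339.7,115],.245);print(sensors.observe()['qpos'])"
```

```text
clock 2.10 grasp [462.  345.6 249.3] toolx 0.241 w 85.8 F [ 0.8 -0.5  0.7] | shift [-0.002   0.0057  0.1343] twist -0.0043 z-axis [-0.001  0.001 -1.   ]
[6.21498596e-01 3.22803589e-01 1.56080545e+00 1.55195186e-03
 1.25779308e+00 1.95107486e+00]
```

>>> drive_tool:
  motion:
    - [[-0.002,0.006,0.04],0]
    - [[-0.002,0.006,0.08],0]
    - [[-0.002,0.006,0.12],0]
    - [[-0.002,0.006,0.15],0]
    - [[-0.002,0.006,0.164],0]

```text
clock: 2.6
ee_pos: [460.4, 338.6, 236.7]
ee_rot: [3.117, 0.377, -0.01]
force: [0.5, -0.2, 0.1]
gripper_width: 85.7
```

```bash
cat >> h.py <<'E'
import cv2
def crop(im,x,y,w,h,s):
    c=cv2.resize(im[y:y+h,x:x+w],None,fx=s,fy=s,interpolation=cv2.INTER_CUBIC)
    c=cv2.convertScaleAbs(c,alpha=1.4)
    for k in range(0,w,10): cv2.putText(c,str(x+k),(k*s,9),0,.33,(0,255,255),1); c[::4,k*s]=(0,200,200)
    for k in range(0,h,10): cv2.putText(c,str(y+k),(0,k*s+4),0,.33,(0,255,255),1); c[k*s,::4]=(0,200,200)
    return c
E
python3 -c "
from h import *
go([461.3,339.7,85],.245)
cv2.imwrite('pics/C.png',np.hstack([crop(vision.get_image('top'),150,150,70,80,6)[:,:420],crop(vision.get_image('scene'),318,230,76,96,5)]))"
```

```text
clock 2.60 grasp [459.5 338.2  81.7] toolx 0.241 w 85.7 F [ 0.5 -0.2  0.1] | shift [ 0.0021 -0.001  -0.0033] twist -0.0042 z-axis [-0.006 -0.003 -1.   ]
```

View pics/C.png

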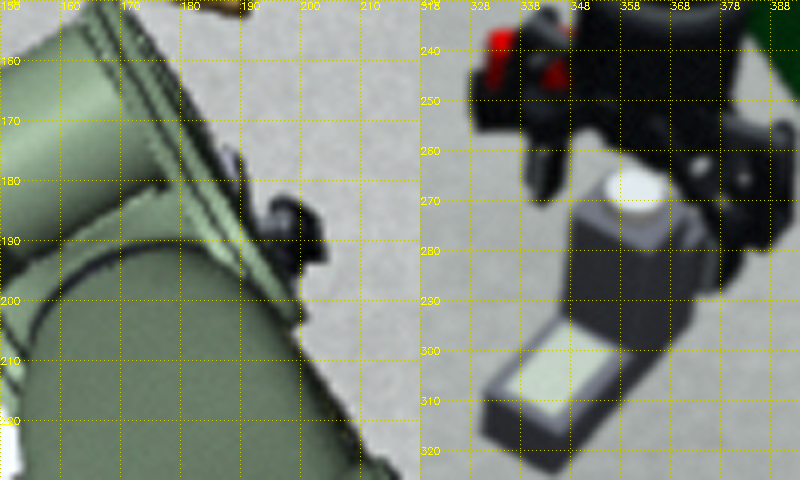

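>>> drive_tool:
  motion:
    - [[0.002,-0.001,-0.003],0]
    - [[0.002,-0.001,-0.003],0]
    - [[0.002,-0.001,-0.003],0]
    - [[0.002,-0.001,-0.003],0]
    - [[0.002,-0.001,-0.003],0]
  gripper: -1
  grip_force: 30

```text
clock: 3.2
ee_pos: [462.8, 340.3, 241.9]
ee_rot: [3.118, 0.377, -0.006]
force: [-0.1, -1.0, 6.2]
gripper_width: 43.7
```

>>> drive_tool:
  motion:
    - [[0,0,0],0]
    - [[0,0,0],0]
    - [[0,0,0],0]
    - [[0,0,0],0]

```text
clock: 3.6
ee_pos: [462.7, 340.3, 241.9]
ee_rot: [3.118, 0.377, -0.006]
force: [-0.7, -0.6, 1.1]
gripper_width: 43.8
```

```bash
python3 -c "
from h import *
go([461.3,339.7,85],.245)"
```

```text
clock 3.60 grasp [462.  340.1  86.9] toolx 0.241 w 43.8 F [-0.7 -0.6  1.1] | shift [-0.0008  0.0002  0.0019] twist -0.0042 z-axis [-0.004 -0.001 -1.   ]
```

>>> drive_tool:
  motion:
    - [[0,0,-0.03],0]
    - [[0,0,-0.07],0]
    - [[0,0,-0.11],0]
    - [[0,0,-0.143],0]
    - [[0,0,-0.143],0]

```text
clock: 4.1
ee_pos: [464.0, 341.0, 389.7]
ee_rot: [-3.115, -0.377, -0.007]
force: [0.7, 0.5, -2.5]
gripper_width: 43.7
```

```bash
echo 'D=np.array([612.1,-11.1,.117])
def dk(X,y,z,yaw=.117): go(W(D,(X,y,z+12)),yaw)   # z above bay floor' >> h.py; python3 -c "
from h import *
dk(-186,0,218)"
```

```text
clock 4.10 grasp [464.6 341.7 234.7] toolx 0.241 w 43.7 F [ 0.7  0.5 -2.5] | shift [-0.1255  0.3548  0.0028] twist 0.1238 z-axis [ 0.004  0.005 -1.   ]
```

>>> drive_tool:
  motion:
    - [[-0.01,0.03,0],0]
    - [[-0.023,0.066,0],0]
    - [[-0.036,0.105,0],0]
    - [[-0.05,0.143,0],0]
    - [[-0.063,0.18,0],0]

```text
clock: 4.6
ee_pos: [444.8, 149.6, 386.9]
ee_rot: [-3.115, -0.378, -0.002]
force: [0.2, -1.2, -1.9]
gripper_width: 43.7
```

>>> drive_tool:
  motion:
    - [[-0.013,0.038,0],0.03]
    - [[-0.027,0.077,0],0.06]
    - [[-0.041,0.115,0],0.09]
    - [[-0.054,0.15,0],0.124]
    - [[-0.062,0.175,0],0.124]

```text
clock: 5.1
ee_pos: [425.3, -37.1, 384.7]
ee_rot: [-3.133, -0.181, 0.003]
force: [0.1, 1.0, -3.2]
gripper_width: 43.6
```

>>> drive_tool:
  motion:
    - [[0,0,0],0]
    - [[0,0,0],0]

```text
clock: 5.3
ee_pos: [424.7, -37.4, 383.3]
ee_rot: [-3.132, -0.178, 0.008]
force: [0.7, 0.7, -2.3]
gripper_width: 43.9
```

```bash
python3 -c "
from h import *
dk(-186,0,113)"
```

```text
clock 5.30 grasp [423.9 -36.8 228.3] toolx 0.113 w 43.9 F [ 0.7  0.7 -2.3] | shift [ 0.0044 -0.003   0.1033] twist -0.0035 z-axis [-0.005  0.004 -1.   ]
```

>>> drive_tool:
  motion:
    - [[0.002,-0.003,0.03],0]
    - [[0.004,-0.003,0.06],0]
    - [[0.004,-0.003,0.09],0]
    - [[0.004,-0.003,0.105],0]
    - [[0.004,-0.003,0.105],0]

```text
clock: 5.8
ee_pos: [426.8, -32.3, 275.8]
ee_rot: [-3.13, -0.18, 0.018]
force: [-0.1, -0.8, -2.5]
gripper_width: 43.4
```

```bash
python3 -c "
from h import *
dk(-161,0,113)
cv2.imwrite('pics/D.png',np.hstack([crop(vision.get_image('top'),245,130,66,80,6),crop(vision.get_image('scene'),205,170,90,96,5)[:480,:400]]))"
```

```text
clock 5.80 grasp [425.  -31.5 120.8] toolx 0.115 w 43.4 F [-0.1 -0.8 -2.5] | shift [ 0.0272  0.0015 -0.0045] twist -0.0018 z-axis [-0.012  0.005 -1.   ]
```

View pics/D.png

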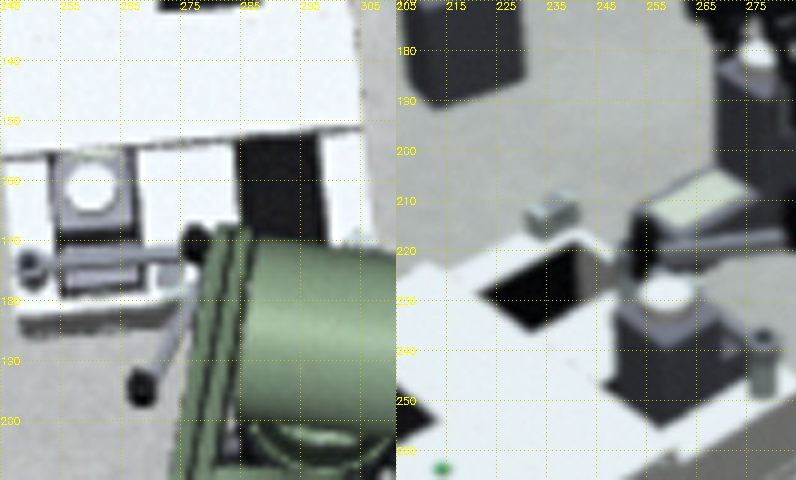

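>>> drive_tool:
  motion:
    - [[0.01,0.0015,-0.004],0]
    - [[0.018,0.0015,-0.004],0]
    - [[0.024,0.0015,-0.004],0]
    - [[0.028,0.0015,-0.004],0]
    - [[0.032,0.0015,-0.004],0]

```text
clock: 6.4
ee_pos: [457.6, -30.7, 281.4]
ee_rot: [-3.131, -0.18, 0.027]
force: [-11.0, -1.2, 2.5]
gripper_width: 43.4
```

```bash
python3 -c "
from h import *
dk(-161,0,113)"
```

```text
clock 6.40 grasp [454.9 -30.1 126.4] toolx 0.115 w 43.4 F [-11.   -1.2   2.5] | shift [-0.0026 -0.0005  0.0014] twist -0.002 z-axis [-0.017  0.004 -1.   ]
```

>>> drive_tool:
  motion:
    - [[0.003,0,0.001],0]
    - [[0.006,0,0.001],0]
    - [[0.009,0,0.001],0]
    - [[0.012,0,0.001],0]
    - [[0.015,0,0.001],0]

```text
clock: 6.9
ee_pos: [466.4, -29.3, 278.8]
ee_rot: [-3.13, -0.182, 0.064]
force: [-19.8, -4.6, 11.3]
gripper_width: 43.4
```

>>> drive_tool:
  motion:
    - [[0.003,0,0.001],0]
    - [[0.006,0,0.001],0]
    - [[0.009,0,0.001],0]
    - [[0.012,0,0.001],0]
    - [[0.012,0,0.001],0]

```text
clock: 7.4
ee_pos: [475.4, -27.9, 276.5]
ee_rot: [-3.129, -0.183, 0.083]
force: [-11.5, -1.5, 3.8]
gripper_width: 43.4
```

```bash
python3 -c "
from h import *
dk(-131,0,113)
im=vision.get_image('scene')
cv2.imwrite('pics/E.png',crop(im,215,155,100,90,6)[:540,:600])"
```

```text
clock 7.40 grasp [467.2 -27.4 121.7] toolx 0.117 w 43.4 F [-11.5  -1.5   3.8] | shift [ 0.0147  0.0007 -0.0041] twist -0.0001 z-axis [-0.053  0.003 -0.999]
```

View pics/E.png

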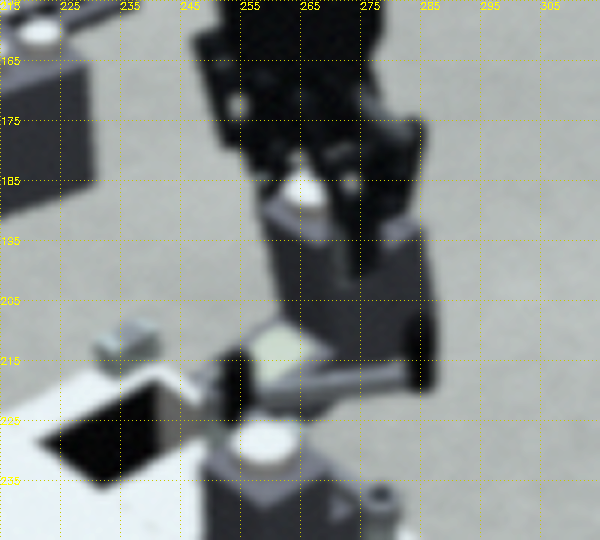

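>>> drive_tool:
  motion:
    - [[0.004,0,-0.001],0]
    - [[0.008,0,-0.002],0]
    - [[0.012,0,-0.003],0]
    - [[0.016,0,-0.004],0]
    - [[0.02,0,-0.004],0]

```text
clock: 7.95
ee_pos: [493.6, -25.7, 279.0]
ee_rot: [-3.128, -0.183, 0.095]
force: [-8.1, -0.4, 2.6]
gripper_width: 44.0
```

>>> drive_tool:
  motion:
    - [[0.002,0,0],0]
    - [[0.004,0,0],0]
    - [[0.005,0,0],0]
    - [[0.005,0,0],0]

```text
clock: 8.35
ee_pos: [497.3, -25.1, 278.2]
ee_rot: [-3.128, -0.183, 0.104]
force: [-6.2, -0.1, 0.7]
gripper_width: 43.7
```

```bash
python3 -c "
from h import *
dk(-131,0,113)"
```

```text
clock 8.35 grasp [487.  -24.7 123.6] toolx 0.118 w 43.7 F [-6.2 -0.1  0.7] | shift [-0.0053  0.0011 -0.0011] twist 0.0006 z-axis [-0.067  0.003 -0.998]
```

>>> drive_tool:
  motion:
    - [[-0.02,0.001,0],0]
    - [[-0.03,0.001,-0.03],0]
    - [[-0.03,0.001,-0.06],0]
    - [[-0.03,0.001,-0.065],0]
    - [[-0.03,0.001,-0.065],0]
  grip_force: 50

```text
clock: 8.85
ee_pos: [472.8, -29.8, 345.7]
ee_rot: [-3.128, -0.183, 0.098]
force: [-0.2, 0.6, -2.6]
gripper_width: 42.9
```

```bash
python3 -c "
from h import *
dk(-50,0,175)
im=vision.get_image('scene')
cv2.imwrite('pics/F.png',crop(im,225,110,100,90,6)[:540,:600])"
```

```text
clock 8.85 grasp [463.1 -29.4 191. ] toolx 0.117 w 42.9 F [-0.2  0.6 -2.6] | shift [ 0.1002 -0.0007 -0.0022] twist 0.0005 z-axis [-0.063  0.003 -0.998]
```

View pics/F.png

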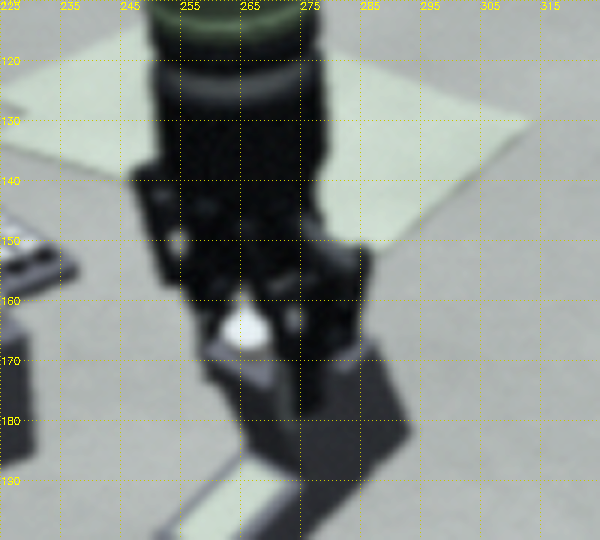

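```bash
cat >> h.py <<'E'
def P3(p,X,yaw=.117):   # pack pose: dock X,y,z(above floor) of pivot (pack (xg,0,zg)), tilt, xg,zg
    Xd,y,z,th=p[:4];c,s=np.cos(th),np.sin(th);a,b,cc=X[0]+20,X[1],X[2]-87
    return W(D,(Xd+a*c+cc*s,y+b,z+12-a*s+cc*c))
def fit3(obs,p0):
    f=lambda p:np.concatenate([proj("scene",P3(p,X))-(np.array(u)-.42) for X,u in obs])
    r=least_squares(f,p0,loss='soft_l1',x_scale=[10,10,10,.1]);return r.x,r.fun.reshape(-1,2)
E
python3 - <<'E'
from h import *
np.set_printoptions(precision=3,suppress=True)
o=[((-65,22,0),(293.7,182)),((-65,22,70),(287,165.8)),((0,22,34),(275,190.5)),((0,-22,34),(265,185.3)),((-20,0,112),(265.8,163.7)),((0,-22,100),(259.2,167.5))]
p,r=fit3(o,[-150,0,179,.4]);print(p,np.degrees(p[3]));print(r)
# with gripper-known position: only tilt free
g=np.array([463.1,-29.4]);d=g-D[:2];c,s=np.cos(.117),np.sin(.117);print("grip in dock",c*d[0]+s*d[1],-s*d[0]+c*d[1])
E
```

```text
[-155.186    0.339  183.955    0.393] 22.49559787347092
[[ 0.073  0.208]
 [ 0.44   0.375]
 [ 0.169 -0.491]
 [-0.403 -1.658]
 [ 0.736  0.047]
 [-1.771  0.901]]
grip in dock -150.11755076366987 -0.7816346441923621
```

>>> drive_tool:
  motion:
    - [[0.025,0,0],0]
    - [[0.06,0,0],0]
    - [[0.085,0,0],0]
    - [[0.095,-0.001,0],0]
    - [[0.095,-0.001,0],0]

```text
clock: 9.4
ee_pos: [567.0, -17.4, 336.2]
ee_rot: [-3.127, -0.184, 0.108]
force: [-0.5, 0.4, -1.9]
gripper_width: 43.5
```

```bash
python3 -c "
from h import *
dk(-55,0,145)"
```

```text
clock 9.40 grasp [556.2 -16.9 181.6] toolx 0.118 w 43.5 F [-0.5  0.4 -1.9] | shift [0.0029 0.0011 0.0244] twist 0.0011 z-axis [-0.069  0.003 -0.998]
```

>>> drive_tool:
  motion:
    - [[0.002,0.001,0.01],0]
    - [[0.002,0.001,0.02],0]
    - [[0.002,0.001,0.022],0]
    - [[0.002,0.001,0.022],0]

```text
clock: 9.8
ee_pos: [566.7, -18.2, 313.4]
ee_rot: [-3.126, -0.184, 0.111]
force: [-0.1, 1.3, -1.9]
gripper_width: 43.3
```

```bash
python3 -c "
from h import *
dk(-55,0,145)
im=vision.get_image('scene')
cv2.imwrite('pics/G.png',crop(im,205,140,100,85,8)[:600,:])"
```

```text
clock 9.80 grasp [555.7 -17.6 158.8] toolx 0.118 w 43.3 F [-0.1  1.3 -1.9] | shift [0.0019 0.0001 0.0017] twist 0.0009 z-axis [-0.071  0.004 -0.997]
```

View pics/G.png

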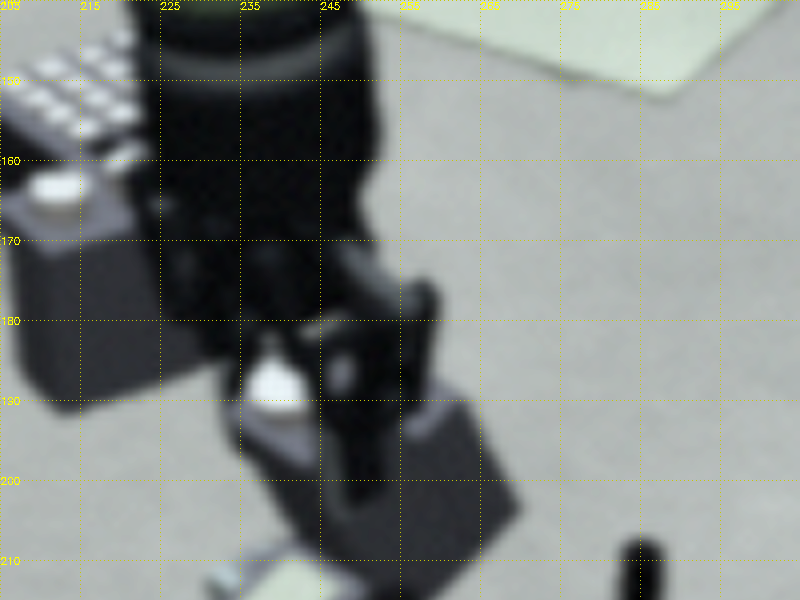

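Run:
```python
from h import *
np.set_printoptions(precision=3,suppress=True)
o=[((-65,22,0),(270.25,203.5)),((-65,22,70),(263.75,190.6)),((0,22,34),(251.25,213.75)),((0,-22,34),(240.6,208.1)),((-40,22,70),(258.1,194.4))]
p,r=fit3(o,[-57,0,145,.4]);print(p,np.degrees(p[3]));print(r)
f=lambda q:np.concatenate([proj("scene",P3([q[0],-0.5,q[1],q[2]],X))-(np.array(u)-.42) for X,u in o])
r=least_squares(f,[-57,145,.4],x_scale=[10,10,.1]);print(r.x,np.degrees(r.x[2]),r.fun)
p=r.x;c,s=np.cos(p[2]),np.sin(p[2])
print("tail",p[0]+85*c-87*s,p[1]-85*s-87*c,"nose",p[0]-45*c-87*s,p[1]+45*s-87*c)
```

```text
[-71.712  -6.394 140.754   0.394] 22.57651567799418
[[ 0.634  1.42 ]
 [-0.243 -0.965]
 [ 0.012 -0.125]
 [ 0.422 -1.381]
 [-0.889  1.412]]
[-66.395 146.088   0.406] 23.24378287438652 [ 0.837  1.179 -0.292 -1.128  0.065 -0.048  0.403 -1.354 -0.953  1.361]
tail -22.627956130011114 32.60428135533216 nose -142.07638108613435 83.90802172093709
```

>>> drive_tool:
  motion:
    - [[0.009,0,0.003],0]
    - [[0.018,0,0.006],0]
    - [[0.027,0,0.009],0]
    - [[0.036,0,0.012],0]
    - [[0.042,0,0.014],0]

```text
clock: 10.35
ee_pos: [608.3, -13.1, 295.9]
ee_rot: [-3.126, -0.184, 0.113]
force: [-2.6, -0.1, -4.3]
gripper_width: 43.1
```

```bash
python3 -c "
from h import *
dk(13,0,116)"
```

```text
clock 10.35 grasp [597.1 -12.5 141.3] toolx 0.118 w 43.1 F [-2.6 -0.1 -4.3] | shift [0.0289 0.0005 0.0113] twist 0.0012 z-axis [-0.072  0.003 -0.997]
```

>>> drive_tool:
  motion:
    - [[0.002,0,0.003],0]
    - [[0.005,0,0.005],0]
    - [[0.008,0,0.007],0]
    - [[0.011,0,0.008],0]
    - [[0.013,0,0.009],0]

```text
clock: 10.85
ee_pos: [620.9, -11.4, 286.2]
ee_rot: [-3.127, -0.184, 0.111]
force: [-0.2, 0.2, -2.5]
gripper_width: 43.3
```

```bash
python3 -c "
from h import *
dk(13,0,113)"
```

```text
clock 10.85 grasp [609.9 -10.9 131.6] toolx 0.118 w 43.3 F [-0.2  0.2 -2.5] | shift [0.0156 0.0005 0.0055] twist 0.0012 z-axis [-0.071  0.003 -0.997]
```

>>> drive_tool:
  motion:
    - [[0.003,0,0.001],0]
    - [[0.006,0,0.002],0]
    - [[0.009,0,0.003],0]
    - [[0.011,0,0.004],0]
    - [[0.011,0,0.004],0]

```text
clock: 11.35
ee_pos: [631.3, -10.2, 281.1]
ee_rot: [-3.126, -0.184, 0.114]
force: [-2.1, 0.9, -2.8]
gripper_width: 43.3
```

```bash
python3 -c "
from h import *
dk(13,0,113)
im=vision.get_image('scene')
cv2.imwrite('pics/H.png',crop(im,180,150,100,90,6)[:600,:])"
```

```text
clock 11.35 grasp [620.   -9.6 126.5] toolx 0.118 w 43.3 F [-2.1  0.9 -2.8] | shift [0.0051 0.0005 0.0011] twist 0.0013 z-axis [-0.073  0.003 -0.997]
```

View pics/H.png

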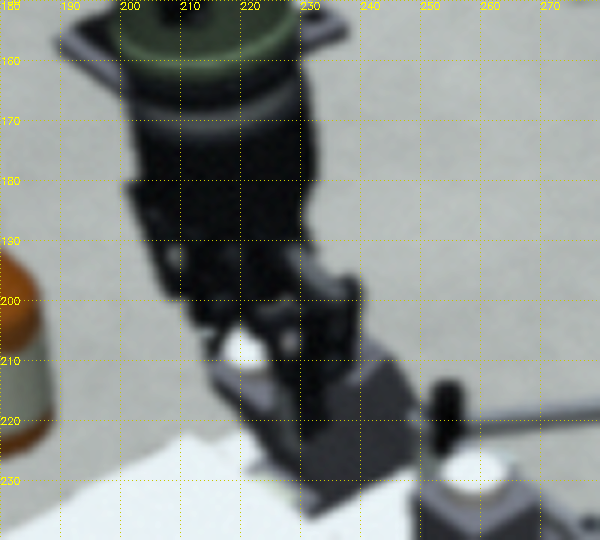

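>>> drive_tool:
  motion:
    - [[0.002,0,0.001],0]
    - [[0.004,0,0.001],0]
    - [[0.006,0,0.002],0]
    - [[0.008,0,0.002],0]
    - [[0.008,0,0.002],0]

```text
clock: 11.9
ee_pos: [638.9, -9.2, 278.4]
ee_rot: [-3.126, -0.184, 0.116]
force: [-4.2, -0.9, 0.4]
gripper_width: 43.2
```

```bash
python3 -c "
from h import *
dk(13,0,113)"
```

```text
clock 11.90 grasp [627.3  -8.7 123.8] toolx 0.118 w 43.2 F [-4.2 -0.9  0.4] | shift [-0.0025  0.0006 -0.001 ] twist 0.0013 z-axis [-0.074  0.003 -0.997]
```

>>> drive_tool:
  motion:
    - [[0.002,0,0],0]
    - [[0.004,0,0],0]
    - [[0.006,0,-0.0005],0]
    - [[0.006,0,-0.0005],0]
    - [[0.006,0,-0.0005],0]

```text
clock: 12.4
ee_pos: [644.1, -8.6, 278.2]
ee_rot: [-3.126, -0.184, 0.121]
force: [-7.1, -1.3, 0.3]
gripper_width: 43.2
```

```bash
python3 -c "
from h import *
dk(13,0,113)"
```

```text
clock 12.40 grasp [632.1  -8.1 123.7] toolx 0.118 w 43.2 F [-7.1 -1.3  0.3] | shift [-0.0073  0.0006 -0.0008] twist 0.0014 z-axis [-0.078  0.003 -0.997]
```

>>> drive_tool:
  motion:
    - [[0,0,0.001],0]
    - [[-0.002,0,0.002],0]
    - [[-0.003,0,0.003],0]
    - [[-0.005,0,0.004],0]
    - [[-0.006,0,0.005],0]
  grip_force: 20

```text
clock: 12.9
ee_pos: [639.7, -9.0, 277.0]
ee_rot: [-3.127, -0.184, 0.104]
force: [-1.0, -0.3, 12.7]
gripper_width: 43.5
```

```bash
python3 -c "
from h import *
dk(13.5,0,107.5)"
```

```text
clock 12.90 grasp [629.4  -8.5 122.3] toolx 0.118 w 43.5 F [-1.  -0.3 12.7] | shift [-0.0038  0.0006  0.0031] twist 0.0012 z-axis [-0.066  0.004 -0.998]
```

>>> drive_tool:
  motion:
    - [[0,0,0.002],0]
    - [[-0.001,0,0.004],0]
    - [[-0.002,0,0.006],0]
    - [[-0.003,0,0.008],0]
    - [[-0.003,0,0.008],0]

```text
clock: 13.4
ee_pos: [637.4, -9.1, 276.5]
ee_rot: [-3.127, -0.184, 0.087]
force: [-8.6, 1.4, 29.9]
gripper_width: 43.1
```

```bash
python3 -c "
from h import *
dk(10,0,104)"
```

```text
clock 13.40 grasp [628.7  -8.4 121.8] toolx 0.118 w 43.1 F [-8.6  1.4 29.9] | shift [-0.0065  0.0008  0.0061] twist 0.0011 z-axis [-0.056  0.004 -0.998]
```

>>> drive_tool:
  motion:
    - [[0.001,0,-0.004],0]
    - [[0.001,0,-0.006],0]
    - [[0.001,0,-0.006],0]
  grip_force: 50

```text
clock: 13.7
ee_pos: [637.7, -9.0, 281.9]
ee_rot: [-3.127, -0.185, 0.092]
force: [-6.1, 0.2, 0.1]
gripper_width: 43.0
```

```bash
python3 -c "
from h import *
dk(10,0,104)
s=vision.get_image('scene');t=vision.get_image('top');cv2.imwrite('pics/rawS.png',s);cv2.imwrite('pics/rawT.png',t)
cv2.imwrite('pics/I.png',np.hstack([crop(s,207,190,50,60,10),crop(t,265,150,50,100,6)[:600,:300]]))"
```

```text
clock 13.70 grasp [628.6  -8.4 127.2] toolx 0.118 w 43.0 F [-6.1  0.2  0.1] | shift [-0.006   0.0009  0.0116] twist 0.0013 z-axis [-0.059  0.004 -0.998]
```

View pics/I.png

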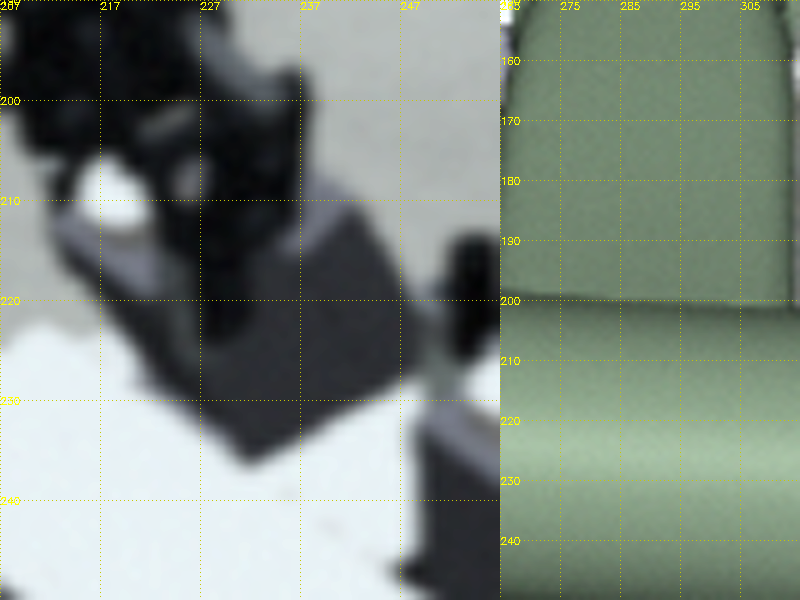

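Run:
```python
from h import *
np.set_printoptions(precision=2,suppress=True)
o=[((-65,22,70),(241.5,209.9)),((0,-22,100),(212,213.5)),((0,22,100),(222.5,219.8)),((-40,22,70),(235.3,215.2))]
for y in (-1,0,1):
  def f(q):
    p=[q[0],y,q[1],q[2]]
    return np.concatenate([proj("scene",P3(p,X))-(np.array(u)-.45) for X,u in o]+[proj("scene",P3(p,(-65,22,q[3])))-(np.array((248.2,218.7))-.45)])
  r=least_squares(f,[15,115,.4,30],x_scale=[10,10,.1,10]);p=r.x;c,s=np.cos(p[2]),np.sin(p[2])
  print(p,np.degrees(p[2]),r.fun)
  print("tail",p[0]+85*c-87*s,p[1]-85*s-87*c,"nose",p[0]-45*c-87*s,p[1]+45*s-87*c)
# hood/body check: dock reference predicted hood front edge px
for y in (-25,0,25): print(y,proj("scene",W(D,(14,y,76)))+.45)
```

```text
[  7.6  115.47   0.41  26.44] 23.669995673534626 [ 1.27 -0.43 -0.96 -0.73 -1.17  0.47  0.95  0.82  0.08 -0.05]
tail 50.52238618649587 1.6631441740935742 nose -68.54109828745176 53.85401181319337
[  8.32 116.39   0.41  26.55] 23.63466547298283 [ 1.28 -0.43 -0.98 -0.74 -1.17  0.47  0.96  0.83  0.09 -0.05]
tail 51.31645006710843 2.6137562655021043 nose -67.77919413631044 54.73119606997314
[  9.05 117.32   0.41  26.65] 23.599269603801215 [ 1.3  -0.43 -1.   -0.75 -1.18  0.47  0.97  0.83  0.09 -0.05]
tail 52.110634757758895 3.5644690494350897 nose -67.01718354063789 55.60832466625273
-25 [217.3  226.18]
0 [222.97 230.41]
25 [228.77 234.74]
```

>>> drive_tool:
  motion:
    - [[0.002,0,0],0]
    - [[0.004,0,0],0]
    - [[0.006,0,0],0]
    - [[0.0065,0,0.001],0]
    - [[0.0065,0,0.001],0]

```text
clock: 14.3
ee_pos: [643.0, -8.4, 279.7]
ee_rot: [-3.127, -0.185, 0.101]
force: [-6.9, -1.1, 0.2]
gripper_width: 43.2
```

```bash
python3 -c "
from h import *
dk(16,0,107)"
```

```text
clock 14.30 grasp [632.9  -7.8 125.1] toolx 0.118 w 43.2 F [-6.9 -1.1  0.2] | shift [-0.0047  0.0009  0.0064] twist 0.0013 z-axis [-0.065  0.004 -0.998]
```

>>> drive_tool:
  motion:
    - [[0.002,0,0.001],0]
    - [[0.002,0,0.003],0]
    - [[0.002,0,0.005],0]
    - [[0.001,0,0.006],0]
    - [[0.001,0,0.006],0]
  grip_force: 25

```text
clock: 14.8
ee_pos: [642.7, -8.3, 277.4]
ee_rot: [-3.127, -0.185, 0.101]
force: [-11.3, 0.4, 18.8]
gripper_width: 43.4
```

```bash
python3 -c "
from h import *
dk(16,0,107)"
```

```text
clock 14.80 grasp [632.6  -7.7 122.8] toolx 0.118 w 43.4 F [-11.3   0.4  18.8] | shift [-0.0045  0.001   0.0041] twist 0.0014 z-axis [-0.065  0.004 -0.998]
```

>>> drive_tool:
  motion:
    - [[0,0,0.002],0]
    - [[-0.001,0,0.004],0]
    - [[-0.002,0,0.006],0]
    - [[-0.003,0,0.007],0]
    - [[-0.003,0,0.007],0]
  grip_force: 20

```text
clock: 15.3
ee_pos: [639.9, -8.5, 277.0]
ee_rot: [-3.128, -0.185, 0.089]
force: [-9.1, -0.1, 25.3]
gripper_width: 42.9
```

```bash
python3 -c "
from h import *
dk(10,0,104)"
```

```text
clock 15.30 grasp [631.1  -7.9 122.2] toolx 0.118 w 42.9 F [-9.1 -0.1 25.3] | shift [-0.0089  0.001   0.0067] twist 0.0013 z-axis [-0.057  0.004 -0.998]
```

>>> drive_tool:
  motion:
    - [[-0.001,0,0.004],0]
    - [[-0.002,0,0.007],0]
    - [[-0.003,0,0.009],0]
    - [[-0.003,0,0.009],0]
    - [[-0.003,0,0.009],0]

```text
clock: 15.8
ee_pos: [637.2, -8.6, 276.5]
ee_rot: [-3.128, -0.185, 0.073]
force: [-11.2, 0.5, 34.6]
gripper_width: 43.1
```

```bash
python3 -c "
from h import *
dk(10,0,104);s=sensors.observe();print(s['wrist_torque'])"
```

```text
clock 15.80 grasp [629.9  -7.9 121.7] toolx 0.118 w 43.1 F [-11.2   0.5  34.6] | shift [-0.0078  0.0011  0.006 ] twist 0.0013 z-axis [-0.047  0.004 -0.999]
[0.22397955 1.68901654 0.07929431]
```

```bash
cat > trk.py <<'E'
from h import *
np.set_printoptions(precision=2,suppress=True)
ref=cv2.imread('pics/rawS.png');im=vision.get_image('scene');cv2.imwrite('pics/last.png',im)
o=[((-65,22,70),(241.5,209.9)),((0,-22,100),(212,213.5)),((0,22,100),(222.5,219.8)),((-40,22,70),(235.3,215.2)),((-20,0,112),(217.9,208.7))]
def track(u,h=7,R=9):
    x,y=int(u[0]),int(u[1]);U=4
    up=lambda a:cv2.resize(a,None,fx=U,fy=U,interpolation=cv2.INTER_CUBIC)
    t=up(ref[y-h:y+h,x-h:x+h]);s=up(im[y-h-R:y+h+R,x-h-R:x+h+R])
    m=cv2.matchTemplate(s,t,cv2.TM_CCOEFF_NORMED);_,v,_,l=cv2.minMaxLoc(m);return (l[0]/U-R,l[1]/U-R),v
base=[8.32,0,116.39,.41]
b=np.array([8.32,116.39,.4125])
sh=[]
for X,u in o:
    d,v=track(u);sh.append(d);print(X,d,round(v,2))
# differential fit: predicted displacement vs measured
f=lambda q:np.concatenate([proj("scene",P3([q[0],0,q[1],q[2]],X))-proj("scene",P3([b[0],0,b[1],b[2]],X))-d for (X,u),d in zip(o,sh)])
r=least_squares(f,b,x_scale=[10,10,.1],loss='soft_l1',f_scale=.3);p=r.x;c,s=np.cos(p[2]),np.sin(p[2])
print("pivot,tilt",p[:2],np.degrees(p[2]),"res",r.fun)
print("tail",p[0]+85*c-87*s,p[1]-85*s-87*c,"nose",p[0]-45*c-87*s,p[1]+45*s-87*c)
st=sensors.observe();F=st["force"];M=st["wrist_torque"];Z=Ro.from_rotvec(st["ee_rot"]).as_matrix()[:,2]
print("moment at grasp",M-np.cross(.155*Z,F))
dk(13,0,105)
E
python3 trk.py
```

```text
(-65, 22, 70) (-0.25, 2.25) 0.99
(0, -22, 100) (0.0, 2.0) 0.99
(0, 22, 100) (-0.25, 2.0) 0.99
(-40, 22, 70) (0.0, 2.0) 1.0
(-20, 0, 112) (0.0, 2.0) 1.0
pivot,tilt [  9.18 110.11] 23.097853442660767 res [ 0.11 -0.09 -0.07 -0.03  0.15 -0.01 -0.15  0.1  -0.03  0.02]
tail 53.23345437735848 -3.2612591952535723 nose -66.34525102300708 47.738086043411855
moment at grasp [ 0.04 -0.46  0.11]
clock 15.85 grasp [629.9  -8.  121.6] toolx 0.118 w 43.0 F [-12.2   1.   35.5] | shift [-0.  0.  0.] twist 0.0012 z-axis [-0.05  0.   -1.  ]
```

>>> drive_tool:
  motion:
    - [[0.003,0,-0.001],0]
    - [[0.005,0,0.001],0]
    - [[0.004,0,0.006],0]
    - [[0,0,0.009],0]
    - [[-0.004,0,0.009],0]

```text
clock: 16.35
ee_pos: [634.2, -8.8, 276.1]
ee_rot: [-3.129, -0.185, 0.051]
force: [-4.9, 1.0, 28.0]
gripper_width: 43.1
```

```bash
python3 trk.py
```

```text
(-65, 22, 70) (0.25, 2.75) 0.99
(0, -22, 100) (0.25, 2.0) 0.99
(0, 22, 100) (0.0, 2.0) 0.99
(-40, 22, 70) (0.25, 2.25) 0.99
(-20, 0, 112) (0.25, 1.75) 0.99
pivot,tilt [  8.36 109.36] 21.893734877384045 res [-0.12 -0.19 -0.03 -0.09  0.19 -0.07 -0.19  0.14  0.13  0.24]
tail 54.78352554238154 -3.063640108282584 nose -65.84048880657807 45.41158204017161
moment at grasp [ 0.16 -0.75  0.12]
clock 16.40 grasp [628.7  -8.1 120.9] toolx 0.118 w 43.1 F [-9.7  1.  32.1] | shift [-0.  0.  0.] twist 0.0011 z-axis [-0.03  0.01 -1.  ]
```

>>> drive_tool:
  motion:
    - [[0.002,0,0.004],0]
    - [[0.001,0,0.007],0]
    - [[-0.001,0,0.009],0]
    - [[-0.004,0,0.01],0]
    - [[-0.006,0,0.01],0]

```text
clock: 16.9
ee_pos: [629.4, -9.1, 275.1]
ee_rot: [-3.129, -0.184, 0.027]
force: [-7.3, 2.0, 32.8]
gripper_width: 43.3
```

```bash
python3 trk.py
```

```text
(-65, 22, 70) (1.0, 3.0) 0.98
(0, -22, 100) (1.0, 1.75) 0.99
(0, 22, 100) (0.5, 1.75) 0.97
(-40, 22, 70) (1.25, 2.25) 0.99
(-20, 0, 112) (1.25, 1.5) 0.99
pivot,tilt [  5.86 108.41] 20.765168580798214 res [-0.12 -0.25  0.03 -0.1   0.5  -0.1  -0.48  0.2   0.06  0.26]
tail 54.49100738000493 -3.073623618654608 nose -67.06437219059838 43.01639371098584
moment at grasp [ 0.28 -0.83  0.05]
clock 16.95 grasp [626.7  -8.2 120.2] toolx 0.118 w 43.3 F [-9.8  1.3 35.1] | shift [-0.  0.  0.] twist 0.0007 z-axis [-0.02  0.01 -1.  ]
```

>>> drive_tool:
  motion:
    - [[0.003,0,0.004],0]
    - [[0.003,0,0.007],0]
    - [[0.001,0,0.009],0]
    - [[-0.002,0,0.01],0]
    - [[-0.005,0,0.01],0]

```text
clock: 17.45
ee_pos: [625.9, -9.3, 274.7]
ee_rot: [-3.129, -0.184, 0.001]
force: [-7.2, 1.5, 34.6]
gripper_width: 43.1
```

>>> drive_tool:
  motion:
    - [[0.002,0,0.004],0]
    - [[0.002,0,0.007],0]
    - [[0,0,0.009],0]
    - [[-0.003,0,0.01],0]
    - [[-0.005,0,0.01],0]

```text
clock: 17.95
ee_pos: [622.3, -9.5, 274.1]
ee_rot: [-3.129, -0.184, -0.022]
force: [-11.2, 1.7, 36.2]
gripper_width: 43.2
```

```bash
python3 trk.py
```

```text
(-65, 22, 70) (2.0, 3.75) 0.96
(0, -22, 100) (1.75, 1.75) 0.97
(0, 22, 100) (1.25, 1.75) 0.94
(-40, 22, 70) (2.0, 2.75) 0.98
(-20, 0, 112) (2.25, 1.25) 0.97
pivot,tilt [  3.38 106.39] 18.96176980282472 res [-0.36 -0.32  0.12 -0.12  0.6  -0.13 -0.55  0.2   0.08  0.56]
tail 55.50179120422834 -3.5104134878173454 nose -67.44383655088996 38.731421414325354
moment at grasp [ 0.37 -0.6   0.13]
clock 18.00 grasp [624.4  -8.3 119.1] toolx 0.117 w 43.4 F [-11.9   0.4  38. ] | shift [0. 0. 0.] twist 0.0002 z-axis [ 0.01  0.01 -1.  ]
```

>>> drive_tool:
  motion:
    - [[0,0,0],0]
    - [[0,0,0],0]
    - [[0,0,0],0]
    - [[0,0,0],0]
  gripper: 0.5

```text
clock: 18.4
ee_pos: [622.3, -9.4, 272.9]
ee_rot: [-3.129, -0.184, -0.02]
force: [-0.0, 0.4, 0.2]
gripper_width: 64.0
```

```bash
python3 trk.py
```

```text
(-65, 22, 70) (3.25, 4.0) 0.92
(0, -22, 100) (2.0, 1.25) 0.76
(0, 22, 100) (2.0, 1.25) 0.88
(-40, 22, 70) (4.25, 2.5) 0.91
(-20, 0, 112) (3.5, 0.5) 0.69
pivot,tilt [  0.28 105.85] 17.49311135685216 res [-0.72 -0.5   0.86 -0.14  0.84 -0.17 -1.95  0.35 -0.04  0.84]
tail 55.201738302249616 -2.677000855766579 nose -68.78616438109489 36.39984635822309
moment at grasp [-0.13 -0.08  0.04]
clock 18.45 grasp [624.2  -8.3 117.8] toolx 0.117 w 63.7 F [-0.7  0.7 -0.8] | shift [0. 0. 0.] twist 0.0002 z-axis [ 0.01  0.01 -1.  ]
```

>>> drive_tool:
  motion:
    - [[0,0,-0.02],0]
    - [[0,0,-0.05],0]
    - [[0,0,-0.07],0]
    - [[0,0,-0.07],0]

```text
clock: 18.85
ee_pos: [622.4, -10.1, 345.2]
ee_rot: [-3.13, -0.184, -0.028]
force: [-0.1, -0.6, 0.3]
gripper_width: 63.7
```

>>> drive_tool:
  motion:
    - [[-0.015,0,0],0]
    - [[-0.035,0,0],0]
    - [[-0.05,0,0],0]
    - [[-0.05,0,0],0]
    - [[-0.05,0,0],0]
  gripper: -1
  grip_force: 40

```text
clock: 19.35
ee_pos: [573.0, -15.9, 343.3]
ee_rot: [-3.129, -0.183, -0.027]
force: [-0.5, -0.0, 0.4]
gripper_width: 0.1
```

```bash
python3 -c "
from h import *
dk(-38,0,126)"; python3 trk.py | head -6
```

```text
clock 19.35 grasp [575.7 -14.7 188.3] toolx 0.117 w 0.1 F [-0.5 -0.   0.4] | shift [-0.0023  0.0009  0.0503] twist -0.0 z-axis [ 0.017  0.008 -1.   ]
(-65, 22, 70) (1.5, 2.5) 0.69
(0, -22, 100) (3.0, 1.0) 0.73
(0, 22, 100) (5.25, 6.5) 0.8
(-40, 22, 70) (9.0, 6.5) 0.58
(-20, 0, 112) (5.25, -2.0) 0.63
pivot,tilt [ -6.09 103.47] 19.54912217514939 res [ 2.88  0.22  1.82  0.13 -0.46 -5.44 -4.72 -4.25 -0.05  3.3 ]
```

>>> drive_tool:
  motion:
    - [[-0.002,0.001,0.02],0]
    - [[-0.002,0.001,0.038],0]
    - [[-0.002,0.001,0.044],0]
    - [[-0.002,0.001,0.048],0]
    - [[-0.002,0.001,0.051],0]

```text
clock: 19.9
ee_pos: [573.0, -16.7, 292.5]
ee_rot: [-3.13, -0.184, -0.03]
force: [0.8, 0.5, 1.0]
gripper_width: -0.2
```

```bash
python3 -c "
from h import *
dk(-40,0,120)"
```

```text
clock 19.90 grasp [575.9 -15.5 137.5] toolx 0.117 w -0.2 F [0.8 0.5 1. ] | shift [-0.0036 -0.0001  0.0055] twist 0.0002 z-axis [ 0.018  0.008 -1.   ]
```

Now push down along the arc.

>>> drive_tool:
  motion:
    - [[-0.001,0,0.003],0]
    - [[-0.003,0,0.006],0]
    - [[-0.004,0,0.009],0]
    - [[-0.006,0,0.012],0]
    - [[-0.008,0,0.015],0]

```text
clock: 20.4
ee_pos: [565.5, -17.5, 278.9]
ee_rot: [-3.13, -0.184, -0.033]
force: [-1.3, -0.0, 5.2]
gripper_width: 0.2
```

```bash
python3 -c "
from h import *
dk(-55,0,88)"
```

```text
clock 20.40 grasp [568.6 -16.4 124. ] toolx 0.117 w 0.2 F [-1.3 -0.   5.2] | shift [-0.0117 -0.      0.0237] twist 0.0003 z-axis [ 0.021  0.007 -1.   ]
```

>>> drive_tool:
  motion:
    - [[-0.001,0,0.003],0]
    - [[-0.003,0,0.006],0]
    - [[-0.004,0,0.009],0]
    - [[-0.006,0,0.012],0]
    - [[-0.007,0,0.014],0]

```text
clock: 20.9
ee_pos: [558.6, -18.2, 264.3]
ee_rot: [-3.13, -0.184, -0.032]
force: [-2.4, -0.9, 2.0]
gripper_width: -0.1
```

>>> drive_tool:
  motion:
    - [[-0.001,0,0.003],0]
    - [[-0.002,0,0.006],0]
    - [[-0.003,0,0.009],0]
    - [[-0.005,0,0.011],0]
    - [[-0.005,0,0.011],0]

```text
clock: 21.4
ee_pos: [555.0, -18.6, 255.4]
ee_rot: [-3.13, -0.183, -0.041]
force: [-1.0, 1.1, 12.6]
gripper_width: -0.0
```

```bash
python3 -c "
from h import *
dk(-55,0,88)"
```

```text
clock 21.40 grasp [559.  -17.4 100.5] toolx 0.117 w -0.0 F [-1.   1.1 12.6] | shift [-0.0015 -0.0001  0.0004] twist -0.0001 z-axis [ 0.026  0.008 -1.   ]
```

>>> drive_tool:
  motion:
    - [[0,0,0.003],0]
    - [[0,0,0.006],0]
    - [[0,0,0.006],0]

```text
clock: 21.7
ee_pos: [554.7, -18.6, 255.2]
ee_rot: [-3.13, -0.184, -0.044]
force: [-14.1, 1.2, 40.2]
gripper_width: -0.0
```

```bash
python3 -c "
from h import *
dk(-55,0,88)"
```

```text
clock 21.70 grasp [559.1 -17.4 100.3] toolx 0.117 w -0.0 F [-14.1   1.2  40.2] | shift [-0.0016 -0.0001  0.0002] twist 0.0001 z-axis [ 0.028  0.008 -1.   ]
```

>>> drive_tool:
  motion:
    - [[0,0,-0.02],0]
    - [[0,0,-0.06],0]
    - [[0,0,-0.1],0]
    - [[0,0,-0.13],0]
    - [[0,0,-0.13],0]

```text
clock: 22.2
ee_pos: [552.2, -19.6, 389.7]
ee_rot: [-3.131, -0.184, -0.061]
force: [-0.0, -0.1, 0.3]
gripper_width: 0.2
```

Run:
```python
from h import *
s=vision.get_image('scene');cv2.imwrite('pics/flatS.png',s)
# numeric check: neighbour cap vs docked cap centre (white blob) in scene
for nm,y in (("free",0),("nbr",105)):
    u=proj("scene",W(D,(-23,y,124)));print(nm,"expected cap",u)
    x,yy=u.astype(int);c=s[yy-12:yy+13,x-14:x+15].min(2)
    n,l,st,ce=cv2.connectedComponentsWithStats((c>150).astype(np.uint8))
    print([(ce[i]+[x-14,yy-12],st[i,4]) for i in range(1,n) if st[i,4]>15])
go([500,0,200],.117)
```

```text
free expected cap [232.34074497 210.03548808]
[(array([232.93939394, 210.09090909]), np.int32(33))]
nbr expected cap [258.3178927  228.03165405]
[(array([258.67647059, 228.08823529]), np.int32(34)), (array([245.35135135, 235.40540541]), np.int32(37))]
clock 22.25 grasp [556.8 -18.4 232.2] toolx 0.117 w -0.2 F [-0.3  0.1 -1.8] | shift [-0.0553 -0.0248  0.0304] twist 0.0001 z-axis [ 0.034  0.007 -0.999]
```

Run:
```python
from h import *
s=cv2.imread('pics/flatS.png')
kn=lambda a,z=103:W(D,(-55-92*np.sin(a),38-92*np.cos(a),z))
for a in (1.95,2.0,2.05,2.1,2.15,2.2): print(a,proj("scene",kn(a)),proj("top",kn(a,121)))
u=proj("scene",kn(2.1)).astype(int)
x0,y0=u[0]-20,u[1]-16
g=s[y0:y0+33,x0:x0+41].max(2)
n,l,st,ce=cv2.connectedComponentsWithStats((g<45).astype(np.uint8))
print([(ce[i]+[x0,y0],st[i]) for i in range(1,n) if st[i,4]>10])
```

```text
1.95 [282.6753609  210.28865066] [272.53981611 195.77465134]
2.0 [283.2652599  211.22969564] [271.18092881 195.33708681]
2.05 [283.77882566 212.19164482] [269.84686812 194.83368102]
2.1 [284.2142075  213.17237855] [268.54107177 194.26577579]
2.15 [284.56970581 214.16969745] [267.26689754 193.63488373]
2.2 [284.84378161 215.18132507] [266.02761396 192.94268356]
[(array([284.5       , 213.73913043]), array([19, 11,  4, 12, 46], dtype=int32))]
```

```bash
python3 -c "
from h import *
dk(-133.5,86,160);dk(-133.5,86,104)"
```

```text
clock 22.25 grasp [556.8 -18.4 232.2] toolx 0.117 w -0.2 F [-0.3  0.1 -1.8] | shift [-0.0797 -0.0866  0.0578] twist 0.0001 z-axis [ 0.034  0.007 -0.999]
clock 22.25 grasp [556.8 -18.4 232.2] toolx 0.117 w -0.2 F [-0.3  0.1 -1.8] | shift [-0.0816 -0.0864  0.1138] twist 0.0001 z-axis [ 0.034  0.007 -0.999]
```

>>> drive_tool:
  motion:
    - [[-0.025,-0.027,0],0]
    - [[-0.05,-0.055,0],0]
    - [[-0.08,-0.0866,0.02],0]
    - [[-0.08,-0.0866,0.055],0]
    - [[-0.08,-0.0866,0.055],0]
  gripper: 0.4

```text
clock: 22.75
ee_pos: [461.4, 58.0, 325.2]
ee_rot: [-3.131, -0.186, -0.036]
force: [-0.4, -0.7, 0.8]
gripper_width: 60.0
```

```bash
python3 -c "
from h import *
dk(-133.5,86,105)"
```

```text
clock 22.75 grasp [464.9  58.9 170.2] toolx 0.119 w 60.0 F [-0.4 -0.7  0.8] | shift [0.0033 0.0009 0.0533] twist 0.0017 z-axis [ 0.023  0.006 -1.   ]
```

>>> drive_tool:
  motion:
    - [[0.003,0.001,0.02],0]
    - [[0.003,0.001,0.04],0]
    - [[0.003,0.001,0.051],0]
    - [[0.003,0.001,0.051],0]

```text
clock: 23.15
ee_pos: [465.8, 57.3, 273.2]
ee_rot: [-3.131, -0.185, -0.031]
force: [0.1, 0.3, -0.5]
gripper_width: 59.6
```

>>> drive_tool:
  motion:
    - [[0,0,0],0]
    - [[0,0,0],0]
    - [[0,0,0],0]
    - [[0,0,0],0]
    - [[0,0,0],0]
  gripper: -1
  grip_force: 30

```text
clock: 23.65
ee_pos: [466.1, 57.3, 273.9]
ee_rot: [-3.131, -0.185, -0.034]
force: [-0.3, -0.7, 4.0]
gripper_width: 15.2
```

```bash
python3 -c "
from h import *
dk(-133.5,86,105)"
```

```text
clock 23.65 grasp [469.4  58.3 119. ] toolx 0.118 w 15.2 F [-0.3 -0.7  4. ] | shift [ 0.0001 -0.0005  0.002 ] twist 0.0011 z-axis [ 0.021  0.006 -1.   ]
```

>>> drive_tool:
  motion:
    - [[-0.005,0.0093,0],0]
    - [[-0.0084,0.0179,0],0]
    - [[-0.0109,0.0267,0],0]
    - [[-0.0125,0.0357,0],0]
    - [[-0.0133,0.0449,0],0]

```text
clock: 24.15
ee_pos: [455.9, 10.5, 273.5]
ee_rot: [-3.131, -0.186, -0.024]
force: [-7.3, 3.1, 8.6]
gripper_width: 14.7
```

```bash
echo '
def kp(a1):
    s=sensors.observe();R=Ro.from_rotvec(s["ee_rot"]).as_matrix();g=s["ee_pos"]+155*R[:,2]
    d=g[:2]-D[:2];c,q=np.cos(D[2]),np.sin(D[2]);X,y=c*d[0]+q*d[1],-q*d[0]+c*d[1]
    a0=np.arctan2(-(X+55),38-y);print("X y",X,y,"a",a0,"r",np.hypot(X+55,y-38),"z",g[2]-12,"F",s["force"],"w",s["gripper_width"])
    for a in np.linspace(a0,a1,6)[1:]:
        t=W(D,(-55-92*np.sin(a),38-92*np.cos(a),0));v=R.T@np.array([t[0]-g[0],t[1]-g[1],117-g[2]]);print(round(a,3),np.round(v/1000,4))
' >> h.py; python3 -c "
from h import *
kp(1.1)"
```

```text
X y -150.2039685763425 40.353078986050164 a 1.5955074815863237 r 95.23304370542718 z 106.5183738324331 F [-7.2943305   3.13025055  8.55788341] w 14.67500789042102
1.496 [0.0034 0.0092 0.0015]
1.397 [0.0045 0.0182 0.0015]
1.298 [0.0065 0.0271 0.0015]
1.199 [0.0094 0.0358 0.0015]
1.1 [0.0131 0.0441 0.0015]
```

>>> drive_tool:
  motion:
    - [[0.003,0.009,-0.002],0]
    - [[0.0045,0.018,-0.002],0]
    - [[0.0065,0.027,-0.002],0]
    - [[0.0095,0.036,-0.002],0]
    - [[0.013,0.044,-0.002],0]

```text
clock: 24.65
ee_pos: [473.0, -32.7, 274.4]
ee_rot: [-3.131, -0.186, -0.017]
force: [-4.6, 1.8, -5.3]
gripper_width: 14.9
```

```bash
python3 -c "
from h import *
kp(.6)"
```

```text
X y -138.933482564375 -4.453233700859787 a 1.1025225435053576 r 94.059058824996 z 107.45951724462503 F [-4.55903314  1.76822126 -5.30959789] w 14.850755048648402
1.002 [0.0064 0.0071 0.0025]
0.902 [0.0117 0.0147 0.0025]
0.801 [0.0178 0.0216 0.0026]
0.701 [0.0246 0.0279 0.0026]
0.6 [0.0319 0.0335 0.0027]
```

>>> drive_tool:
  motion:
    - [[0.006,0.007,0.001],0]
    - [[0.0115,0.0145,0.001],0]
    - [[0.0175,0.0215,0.001],0]
    - [[0.0245,0.028,0.001],0]
    - [[0.032,0.0335,0.001],0]

```text
clock: 25.15
ee_pos: [509.9, -62.7, 274.1]
ee_rot: [-3.131, -0.186, -0.02]
force: [-4.4, -0.1, 3.6]
gripper_width: 14.6
```

```bash
python3 -c "
from h import *
kp(.27)"
```

```text
X y -105.52276148489115 -38.61187203133818 a 0.5829994601232684 r 91.77106496170423 z 107.1114570175861 F [-4.42116564 -0.05977358  3.59508973] w 14.585809377333376
0.52 [0.0047 0.0032 0.0022]
0.458 [0.0098 0.0059 0.0022]
0.395 [0.0151 0.0083 0.0023]
0.333 [0.0204 0.0104 0.0023]
0.27 [0.0259 0.0121 0.0024]
```

>>> drive_tool:
  motion:
    - [[0.0045,0.003,0],0]
    - [[0.01,0.006,0],0]
    - [[0.015,0.0083,0],0]
    - [[0.0205,0.0104,0],0]
    - [[0.026,0.012,0],0]
  grip_force: 50

```text
clock: 25.65
ee_pos: [538.0, -71.5, 274.4]
ee_rot: [-3.131, -0.185, -0.022]
force: [-1.8, 1.1, 0.1]
gripper_width: 14.0
```

```bash
python3 -c "
from h import *
kp(0)"
```

```text
X y -78.43131251829735 -50.68636319857235 a 0.2583020324574526 r 91.72947957837332 z 107.39017108300888 F [-1.77957146  1.07563396  0.12776123] w 14.041737665597607
0.207 [0.0045 0.0014 0.0024]
0.155 [0.0092 0.0022 0.0025]
0.103 [0.0139 0.0028 0.0026]
0.052 [0.0186 0.0032 0.0026]
0.0 [0.0234 0.0034 0.0027]
```

>>> drive_tool:
  motion:
    - [[0.005,0.0014,0],0]
    - [[0.01,0.0022,0],0]
    - [[0.015,0.0028,0],0]
    - [[0.02,0.0032,0],0]
    - [[0.025,0.0034,0],0]

```text
clock: 26.15
ee_pos: [563.9, -72.2, 274.5]
ee_rot: [-3.132, -0.185, -0.025]
force: [1.9, -0.1, -7.3]
gripper_width: 14.1
```

```bash
python3 -c "
from h import *
kp(0)"
```

```text
X y -52.52900599026821 -54.59180032715028 a -0.026680630925024734 r 92.6247661223444 z 107.51909437583728 F [ 1.89767439 -0.06189669 -7.25015822] w 14.116102084671539
-0.021 [-0.0005 -0.0006  0.0025]
-0.016 [-0.001  -0.0006  0.0025]
-0.011 [-0.0015 -0.0006  0.0025]
-0.005 [-0.002  -0.0006  0.0025]
0.0 [-0.0025 -0.0006  0.0025]
```

>>> drive_tool:
  motion:
    - [[0.002,0,0],0]
    - [[0.004,0,0],0]
    - [[0.004,0,0],0]

```text
clock: 26.45
ee_pos: [567.7, -71.8, 274.3]
ee_rot: [-3.132, -0.186, -0.023]
force: [-2.7, -0.6, -0.8]
gripper_width: 13.7
```

```bash
python3 -c "
from h import *
kp(0)"
```

```text
X y -48.90514270176633 -54.664645162928174 a -0.06567867383390265 r 92.86486821536559 z 107.28839574437742 F [-2.74404236 -0.61992847 -0.84666113] w 13.724888538592102
-0.053 [-0.0013 -0.0008  0.0023]
-0.039 [-0.0025 -0.0007  0.0023]
-0.026 [-0.0037 -0.0007  0.0022]
-0.013 [-0.0049 -0.0007  0.0022]
0.0 [-0.0061 -0.0007  0.0022]
```

>>> drive_tool:
  motion:
    - [[0,0,0],0]
    - [[0,0,0],0]
    - [[0,0,-0.02],0]
    - [[0,0,-0.05],0]
    - [[0,0,-0.055],0]
  gripper: -0.35

```text
clock: 26.95
ee_pos: [568.1, -72.2, 333.0]
ee_rot: [-3.134, -0.185, -0.036]
force: [0.8, -0.2, 0.2]
gripper_width: 27.6
```

>>> drive_tool:
  motion:
    - [[-0.03,0,0],0]
    - [[-0.06,0,0],0]
    - [[-0.06,0,0],0]
    - [[-0.06,0,0],0]
  gripper: -1

```text
clock: 27.35
ee_pos: [508.5, -79.3, 331.8]
ee_rot: [-3.134, -0.184, -0.038]
force: [1.2, 0.6, -0.7]
gripper_width: 0.3
```

Run:
```python
from h import *
s=vision.get_image('scene');cv2.imwrite('pics/k1.png',s)
cv2.imwrite('pics/k1big.png',crop(s,205,175,80,75,8))
kn=lambda a,z:W(D,(-55-92*np.sin(a),38-92*np.cos(a),z))
for a in (-.02,0,.05,.1,.2,.3): print(a,proj("scene",kn(a,103)),proj("scene",kn(a,121)))
dk(-100,-54,105)
```

```text
-0.02 [229.02608644 203.30215169] [228.6603766  198.03826173]
0 [229.53762393 203.03853912] [229.17632013 197.77662959]
0.05 [230.84851549 202.40595392] [230.49842918 197.1488151 ]
0.1 [232.20268864 201.81207612] [231.86408913 196.55944062]
0.2 [235.02818008 200.74470129] [234.71326419 195.50022481]
0.3 [237.98832316 199.84408536] [237.69787738 194.60656958]
clock 27.40 grasp [512.9 -78.8 176.8] toolx 0.118 w -0.0 F [-0.6  0.3  0.4] | shift [ 0.0049 -0.0016  0.06  ] twist 0.0009 z-axis [ 0.025  0.003 -1.   ]
```

View pics/k1big.png

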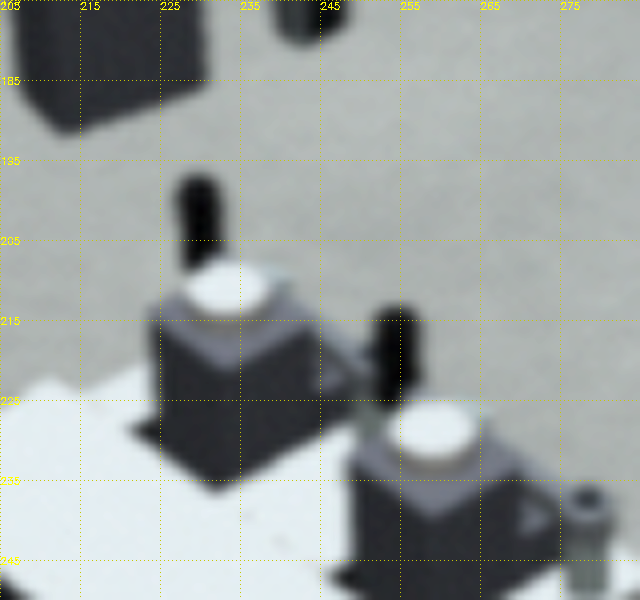

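>>> drive_tool:
  motion:
    - [[0.005,-0.0016,0.02],0]
    - [[0.005,-0.0016,0.045],0]
    - [[0.005,-0.0016,0.06],0]
    - [[0.005,-0.0016,0.06],0]
    - [[0.015,-0.0016,0.06],0]

```text
clock: 27.9
ee_pos: [525.6, -75.7, 272.1]
ee_rot: [-3.134, -0.185, -0.038]
force: [0.7, 0.1, -0.6]
gripper_width: 0.1
```

>>> drive_tool:
  motion:
    - [[0.006,0,0],0]
    - [[0.01,0,0],0]
    - [[0.014,0,0],0]
    - [[0.018,0,0],0]
    - [[0.02,0,0],0]

```text
clock: 28.4
ee_pos: [544.1, -73.6, 272.6]
ee_rot: [-3.134, -0.186, -0.027]
force: [-9.8, -3.7, 6.8]
gripper_width: -0.3
```

```bash
python3 -c "
from h import *
dk(-74,-54,105)"
```

```text
clock 28.40 grasp [546.7 -73.2 117.6] toolx 0.119 w -0.3 F [-9.8 -3.7  6.8] | shift [-0.0019 -0.      0.0006] twist 0.0015 z-axis [ 0.017  0.003 -1.   ]
```

>>> drive_tool:
  motion:
    - [[0.002,0,0],0]
    - [[0.004,0,0],0]
    - [[0.004,0,0],0]

```text
clock: 28.7
ee_pos: [545.6, -73.5, 272.5]
ee_rot: [-3.134, -0.187, -0.013]
force: [-9.7, -2.4, 6.4]
gripper_width: 0.2
```

```bash
python3 -c "
from h import *
dk(-74,-54,105)"
```

```text
clock 28.70 grasp [546.9 -73.1 117.5] toolx 0.119 w 0.2 F [-9.7 -2.4  6.4] | shift [-0.002  -0.      0.0005] twist 0.0023 z-axis [ 0.008  0.002 -1.   ]
```

>>> drive_tool:
  motion:
    - [[-0.02,0,0],0]
    - [[-0.04,0,-0.02],0]
    - [[-0.05,0,-0.06],0]
    - [[-0.06,0,-0.09],0]
    - [[-0.06,0,-0.09],0]

```text
clock: 29.2
ee_pos: [485.4, -81.1, 366.5]
ee_rot: [3.135, 0.186, 0.026]
force: [-0.3, -1.0, -0.0]
gripper_width: -0.0
```

Run:
```python
from h import *
s=vision.get_image('scene');s0=cv2.imread('pics/k1.png')
for im in (s0,s):
  for nm,y,x0,y0,w,h in (("free",0,222,192,16,16),("nbr",105,248,208,14,16)):
    g=im[y0:y0+h,x0:x0+w].max(2);n,l,st,ce=cv2.connectedComponentsWithStats((g<50).astype(np.uint8))
    i=1+np.argmax(st[1:,4]);m=(l==i);m[st[i,1]+7:]=0;ys,xs=np.nonzero(m);print(nm,xs.mean()+x0,ys.mean()+y0,"pred a=0",proj("scene",W(D,(-55,y-54,119))))
  for y in (0,105):
    u=proj("scene",W(D,(-23,y,124))).astype(int);c=im[u[1]-8:u[1]+9,u[0]-9:u[0]+10].min(2);ys,xs=np.nonzero(c>150);print("cap",xs.mean()+u[0]-9,ys.mean()+u[1]-8)
dk(-74,-54,105)
```

```text
free 229.48 200.36 pred a=0 [229.21675221 198.36546908]
nbr 253.82857142857142 217.25714285714287 pred a=0 [253.96019423 215.04130558]
cap 232.9 210.4
cap 258.57142857142856 228.05714285714285
free 229.5 200.23076923076923 pred a=0 [229.21675221 198.36546908]
nbr 253.82857142857142 217.25714285714287 pred a=0 [253.96019423 215.04130558]
cap 233.14285714285714 210.35714285714286
cap 258.57142857142856 228.05714285714285
clock 29.25 grasp [487.4 -80.8 209.4] toolx 0.119 w 0.2 F [ 0.1 -0.2 -0.3] | shift [ 0.0567 -0.0006  0.0932] twist 0.0019 z-axis [ 0.013  0.001 -1.   ]
```

```bash
python3 -c "
from workcell import ticket,sensors
print(ticket.job_done(),sensors.observe()['clock'])"
```

```text
the job is handed in; nothing more can be done
the job is handed in; nothing more can be done
```

The grey pack is docked flat in the free bay and its keeper bar is shut. I handed the job in at about 29 s of the 69 s limit, with the gripper clear of everything.

**How it went:**
- I gripped the pack across its body and tilted it about 23° by pushing its tail against the dock's front wall. I then slid the tail under the hood onto the spring plate.
- The first attempt to lower the nose stalled. Repeated presses then worked the nose down behind the sill, and I released the pack and pushed its ledge down with shut fingers.
- I gripped the keeper knob and swung it shut. The knob slipped slightly between the pads at the end, so I pushed it again with shut fingers.

**Last checks:**
- **Pack:** the docked pack's cap sits within about 1 pixel of where it should be, much like the neighbour's. The fingertips stopped at ledge height, about 70 mm above the bay floor.
- **Keeper:** the knob is about 0.3 pixel from its predicted shut position, roughly 0.01–0.02 rad. It did not move under two pushes of about 10 N. I did not feel or see the detent click directly, nor pull back to test that it holds.
- **Forces:** the wrist force reached about 40 N for a moment while the fingertips pressed the ledge. That contact was with the fingertips, not the gripper body, and the reading was well under the 120 N wrist limit.
- **Bystanders:** I did not check these separately at the end. The arm never reached for or pushed any of them.

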